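# Run the shop shutter from its key switch

## Robot

A 6-joint arm with a two-finger parallel gripper is mounted at the origin on a cart in front of the work surface, level with it; the furniture and walls round the work are solid. World frame = base frame: x ahead of the robot, y to its left, z up, the work surface at z = 0. Lengths are in m, angles in rad, forces in N, time in s.
With the tool pointing down it reaches from about 0.375 to 0.9 m from the base axis. Payload 3.1 kg.
Tool frame: the origin (TCP) lies on the centre line of the jaws, within the pads' length; the fingertips stand 8 mm ahead of it and the grasp point (between the pads) lies 11 mm behind it; z points along the fingers, y is the line along which they close (so a half turn about z gives the same grasp; the last joint's range is limited). The gripper opens to 85 mm and grips with 20 to 120 N. Pads are 22 mm wide; open, the fingers measure 114 mm over their backs; the gripper's body (76 mm by 85 mm) begins 54 mm behind the grasp point. The pads swing forward as they close: fully open they stand 13 mm farther back than shut.
Start: joints at [0.969, 0.527, 1.433, -0, 1.181, -0.178], TCP at [0.257, 0.57, 0.239] pointing down, gripper open.
Joint ranges: [-3.08, 3.08], [-0.75, 2.2], [0.22, 2.44], [-1.43, 4.57], [0, 2.65], [-2.85, 2.85]. Speed limits (rad/s): [2.79, 2.79, 3.14, 3.14, 3.14, 3.14].

## Interface

Orientations are given as a unit quaternion [x, y, z, w].
In Python, from station import * gives the robot as it stands.
- The arm moves only by the tool play_rows, never from a script. Its argument "rows" is a list of rows, each a list of 3 entries, a list of its own where there are three numbers: the turn, a rotation vector about the tool's x, y, z in degrees, then the shift along the tool's x, y, z in mm, then the closure, from 0 (fully open) to 1 (shut). In form: [[[ax, ay, az], [dx, dy, dz], jaw], ...]. A call has 1 to 12 rows; each row shifts and turns the commanded pose from where the row before left it, along the tool's axes as they then stand; what a row does not reach is not made up. A row lasts 1/12 s, in which the tool goes at most 41.7 mm and 7.16 degrees, less where a joint would pass 70% of its speed; a pose out of reach is approached as far as the arm can. A call with a gripper value outside its range is refused whole. The fingers move at their own pace and stop on an object; "grip_force" is the grip in N (left out, the last holds). Time passes only in rows, so rows that do not move let the fingers close. It gives the time, the measured TCP pose, the force, the opening and the grip force at its end, in the units of the state.
- sense(): the state, without advancing time (a new reading comes with each control period).
- snapshot(name): name is "scene" or "top"; returns (picture, depth): 384x512x3 uint8, red, green, blue; 384x512 float32, m along the optical axis (not along the pixel's ray), 0 where there is no reading.
- get_calibration(name): a dict with "vfov" (degrees; the focal length in pixels is half the picture's height over the tangent of half this angle, whatever the lens; pixels are square), "cx", "cy" (the principal point, pixels), "k1" (the pictures are not rectified: a ray, as slopes to the right and down, at radius r is drawn at 1 + k1 r^2 times it, then the intrinsics apply), "xyz" and "attitude" of the camera in the world. Camera axes: x right, y down, z forward; pixel columns grow to the right and rows downward; lengths in m; the calibration is good to about 2 mm. A picture is of the moment at which its call begins. get_calibration takes no time and is no camera call.
- sign_off(): hands the job in; it is judged then, once.
The state is a dict: "t": time; "q": joint angles; "qd": joint speeds; "tau": joint torques, N m; "tcp_pos": TCP position; "tool_rot": TCP orientation; "force": force on the tool from outside, world axes, zero at the start; "ft_torque": the same for the moment, N m; "finger_gap": opening from 0.0 (shut) to 1.0 (fully open); "gripper_force": force on a finger pad.
Only numpy, scipy, OpenCV 4.12 (cv2) and the standard library are available. Lean on these libraries where they do the work, as an engineer would, in place of code of your own. Each camera call takes 0.05 s, during which the arm holds its last target. There are 200 camera calls.

## Task

Opening time: slide the clear guard of the shutter control box on the counter fully open, take the red-headed key out of the wooden key stand, push it all the way into the keyhole past the stiff pins, and turn it a quarter turn clockwise to the arrow. The switch springs back and the shutter runs only while the key is held over, so finish still gripping the key, fully in and turned; do not let go. Leave the blue-headed key in its stand and the other things on the counter where they are.

Things in the scene. Friction and masses are not known exactly. Their poses are not given: they have to be found in the camera images.
- shutter_box: Fixed shutter control box, blue over dark grey, 116 mm (x) by 216 mm (y), top 55 mm above the counter. Origin at the centre of its underside, z up, x away from the robot, y along the box. At its -y end is the key switch under the guard; two aluminium rails for the guard run along y, 52 mm either side of the middle, up to 79 mm. A green arrow beyond (+x) the bezel marks the quarter turn.
- keyhole (a point): Centre of the keyhole's mouth on the 48 mm square steel bezel, 64 mm above the counter, 55 mm from the box's middle; axes as the box's. At rest the upright slot is 17.6 mm long (y) by 5.6 mm wide (x), mouth chamfered 2 mm, through a fixed 7 mm plate with the switch's rotor (like slot) below. The key goes 24 mm deep, then its disc shoulder meets the bezel.
- key_switch (a joint): Turn of the rotor (rad): 0 at rest, grows as the key turns clockwise seen from above, stop at 1.5. A spring turns it back, 0.025 N m at rest to 0.10 at the stop. Two sprung sticky pins grip the key 11 to 20 mm down: 5 to 15 N, eased by rocking it a little, takes it past. It turns only when over 19 mm deep, and is then captive. Play up to 0.2 rad: turn the key itself about 1.65 rad.
- guard (a joint): Travel of the clear sliding guard (m): 0 shut, over the keyhole; 0.085 at the stop, keyhole free. It slides along the box's +y with about 2 N of friction and stays where it is left.
- guard_handle (a point): Top centre of the guard's upright yellow handle: 10 mm thick along the box's y (the sliding direction), 44 mm long along x, 30 mm tall above the clear plate; its top is 102 mm above the counter. Axes as the keyhole's. It moves with the guard.
- red_key: Shutter key, rectangular red head, upright in one of the stand's holes, 68 mm long, loose, 45 g. Origin at the foot of its bit, z up to the head. Bit 4 mm thick (x), 16 mm wide (y), z 0 to 12, rounded foot; stem 5 mm thick; disc shoulder 14 mm across, z 24 to 28; head z 38 to 68, 10 mm thick (x), 30 mm wide (y). A half turn about z changes nothing.
- blue_key: The till's key: as the red one but with a round blue head 32 mm across, in the stand's other hole. To be left there.
- key_stand: Fixed wooden key stand, 62 mm (x) by 136 mm (y) at the foot, top 36 mm above the counter. Origin at the centre of its underside, z up. Two slots 32 mm either side of the middle along y, 17.8 mm (y) by 5.8 mm (x); a key stands 24 mm deep in one, its shoulder on the top, the width of its head along the stand's y. Which key is in which hole varies.
- counter_bell: Loose bystander: steel counter bell, 84 mm across, 50 mm high; origin at the centre of its underside.
- toy_teapot: Loose bystander: green and pink toy teapot, 115 mm long, 70 mm high; origin under it.
- glue_stick: Loose bystander: yellow and pink glue stick standing upright, 27 mm across, 88 mm high; origin at the centre of its underside.
- date_stamp: Loose bystander: red and black date stamp, 57 mm high; origin at the centre of its underside.
- toy_cup1: Loose bystander: pink toy cup, 44 mm across, 28 mm high; origin at the centre of its underside.
- toy_cup2: Loose bystander: lilac toy cup, 44 mm across, 28 mm high; origin at the centre of its underside.

How it is judged:
On the way, in this order (a step that is already met when the one before it is completed fails the run):
1. the guard is slid fully open (value of joint guard above 0.076 m), for 0.2 s.
2. the red key is drawn out of the stand (height (world z) of red_key above 0.05 m and contact force between the fingers and red_key above 0.5 N), for 0.1 s.
3. the red key is fully in the keyhole (z of red_key in the frame of keyhole below -0.0205 m and horizontal distance between red_key and keyhole below 0.004 m), for 0.1 s.
4. the key is turned a quarter turn clockwise and held there (value of joint key_switch above 1.25 rad and contact force between the fingers and red_key above 1 N), for 0.5 s.
At the end, for the whole second after the job is handed in: The fingers hold the red key (over 1 N), which is fully in the keyhole (at least 19.5 mm deep, centred within 5 mm, upright within 0.15 rad), with the switch turned past 1.25 rad against its spring; the guard is open past 76 mm; the blue key is in its hole. It stays so for the last second (all of step 4 and z of red_key in the frame of keyhole below -0.0195 m and horizontal distance between red_key and keyhole below 0.005 m and angle between the z axis of red_key and the z axis of keyhole, either way round below 0.15 rad and value of joint guard above 0.076 m and distance between blue_key and key_stand below 0.045 m); the arm keeps its last pose, push and grip.
It fails at once if the blue key is pulled about (distance of blue_key from where it was at the start of the episode above 0.012 m).
It fails at once if a bystander is knocked aside (distance of any of counter_bell, toy_teapot, glue_stick, date_stamp, toy_cup1, toy_cup2 from where it was at the start of the episode above 0.03 m).
It also fails if it takes over 66 s, if anything falls off the work surface, if the arm or the gripper's body presses on something with over 40 N, if the wrist force passes 120 N, or if a joint passes its speed limit or range.

## Working session

There is one attempt and no reset: what is moved stays moved. The work goes in short steps, Python scripts to look and compute and a tool call to move; the robot and the scene stay as the last step left them, time stands still between calls to the robot, and variables do not carry over. Pictures are saved under pics/ and viewed, at most 10 in all, crops included, and the job is handed in when it is done.

Besides the shell and the picture viewer there is one more tool, called after "Request:" by a JSON object that holds its "fn" and its "kwargs", one argument or row to a line. play_rows: Moves the arm, as the interface text tells. Its arguments: {"type":"object","properties":{"rows":{"type":"array","items":{"type":"array"}},"grip_force":{"type":"number"}},"required":["rows"]}

```bash
mkdir -p pics
cat > h.py <<'E'
from station import *
import numpy as np, cv2
from scipy.spatial.transform import Rotation as R
def cam(n):
    c=get_calibration(n); return c
def Rc(c):
    a=np.array(c["attitude"],float)
    return a if a.shape==(3,3) else R.from_quat(a).as_matrix()
def K(c):
    f=192/np.tan(np.radians(c["vfov"])/2); return np.array([[f,0,c["cx"]],[0,f,c["cy"]],[0,0,1]])
def rays(c,uv):
    # r drawn = r(1+k1 r^2)
    p=cv2.undistortPoints(np.array(uv,float).reshape(-1,1,2),K(c),np.array([c["k1"],0,0,0.])).reshape(-1,2)
    return p
def w_depth(c,uv,d):
    p=rays(c,uv); P=np.c_[p,np.ones(len(p))]*np.array(d).reshape(-1,1)
    return P@Rc(c).T+np.array(c["xyz"])
def w_plane(c,uv,z):
    p=rays(c,uv); D=np.c_[p,np.ones(len(p))]@Rc(c).T; o=np.array(c["xyz"])
    return o+D*((z-o[2])/D[:,2:3])
def cloud(c,d):
    v,u=np.mgrid[:384,:512]
    return w_depth(c,np.c_[u.ravel(),v.ravel()],d.ravel()).reshape(384,512,3)
E
python3 - <<'E'
from h import *
for n in("scene","top"):
    print(n,get_calibration(n))
    p,d=snapshot(n); np.savez(n+"0.npz",p=p,d=d)
    cv2.imwrite(f"pics/{n}0.png",cv2.resize(p[...,::-1],(800,600)))
print(sense())
E
```

```text
scene {'vfov': 43.93309253345113, 'cx': 255.68888463436593, 'cy': 187.9540494366875, 'k1': 0.003710428105097975, 'xyz': array([-0.0681284 , -1.07276669,  1.20000923]), 'attitude': array([ 0.8866795 , -0.22349821,  0.10493059, -0.39094448])}
top {'vfov': 44.565241386182606, 'cx': 259.59349708399503, 'cy': 192.5702348852479, 'k1': 0.06486760287848113, 'xyz': array([ 0.37712518, -0.01724205,  1.54637284]), 'attitude': array([ 0.71470648, -0.69701022,  0.03747752, -0.04434897])}
{'t': 0.1, 'q': array([ 9.68510191e-01,  5.28373866e-01,  1.43377024e+00,  5.94926669e-06,
        1.18141356e+00, -1.78489991e-01]), 'qd': array([ 0.00014273, -0.00166966, -0.00212057, -0.00124097,  0.00171177,
       -0.00081653]), 'tau': array([-5.18874131e-04, -4.43305349e+01, -1.78587037e+01, -2.69235761e-04,
        3.88758257e-03,  4.11789813e-06]), 'tcp_pos': array([0.25661886, 0.56919793, 0.23843231]), 'tool_rot': array([ 2.10316901e-01,  9.77632771e-01, -9.07540395e-04, -3.76435357e-04]), 'force': array([-0.5028087 , -1.53998919, -0.59867931]), 'ft_torque': array([-0.00773653, -0.01343652,  0.04507827]), 'gripper_force': 0.0, 'finger_gap': 0.99678762541277}
```

View pics/top0.png

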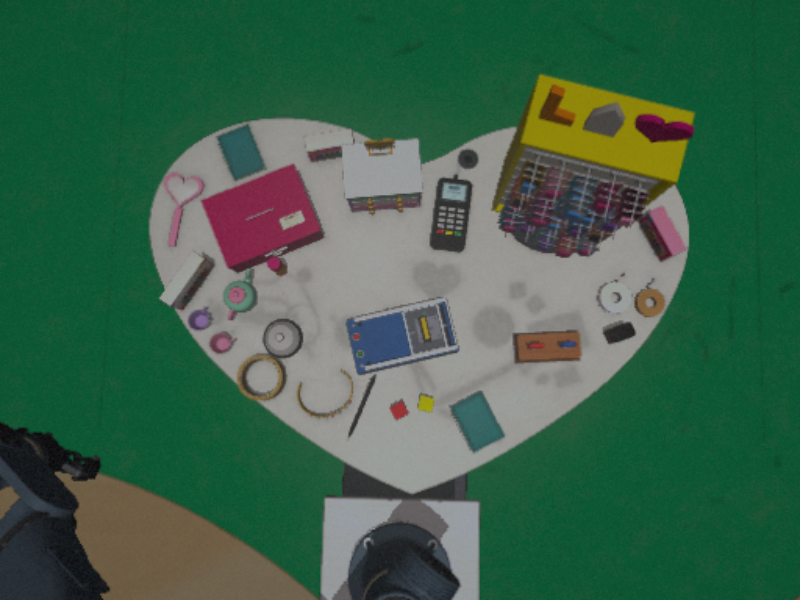

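View pics/scene0.png

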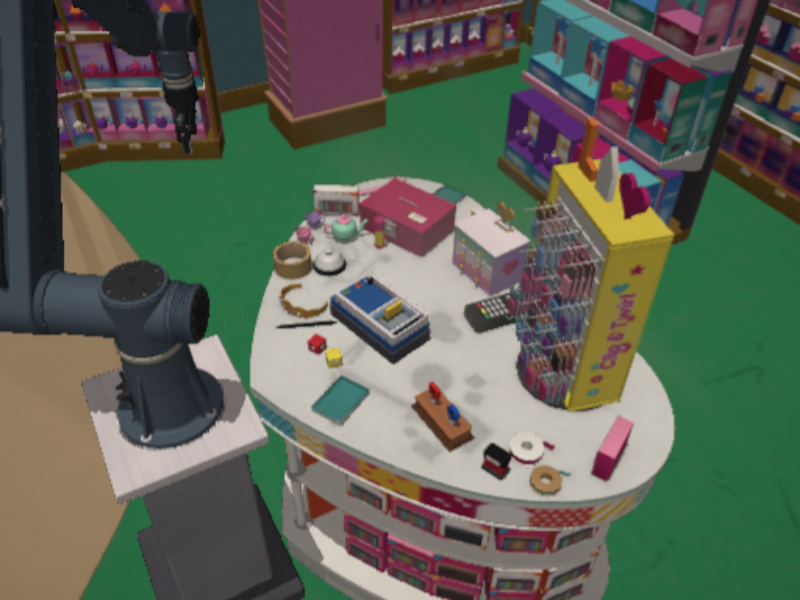

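The top view shows the box at about (402,337) with the yellow handle at (425,328). The stand is at (547,347), the red key at (535,346) and the blue key at (568,344).

Run:
```python
from h import *
for n in("top","scene"):
    z=np.load(n+"0.npz"); p,d=z["p"],z["d"]; c=cam(n); X=cloud(c,d)
    hsv=cv2.cvtColor(p,cv2.COLOR_RGB2HSV); H,S,V=[hsv[...,i].astype(int) for i in range(3)]
    print(n,"counter z",np.median(X[...,2][(abs(X[...,0]-.5)<.03)&(abs(X[...,1]+.05)<.02)]))
    def rep(name,m):
        m=m&(d>0); P=X[m]
        if len(P)<3: print(name,len(P)); return
        q=P[:,:2]; r=cv2.minAreaRect(q.astype(np.float32))
        print(name,len(P),"med",np.median(P,0).round(4),"rect",np.round(r[0],4),np.round(r[1],4),round(r[2],1),"zmax",P[:,2].max().round(4))
    near=lambda x,y,r:np.hypot(X[...,0]-x,X[...,1]-y)<r
    box=(X[...,2]>.04)&near(.47,.02,.16)
    rep("box",box)
    rep("rails",(X[...,2]>.068)&near(.47,.02,.16))
    rep("boxblue",box&(H>100)&(H<130)&(S>120))
    rep("handle",box&(H>20)&(H<35)&(S>120)&(X[...,2]>.075))
    s=near(.47,-.27,.1)
    rep("stand",s&(X[...,2]>.025)&(X[...,2]<.045))
    rep("red",s&(X[...,2]>.05)&((H<5)|(H>172))&(S>150))
    rep("blue",s&(X[...,2]>.05)&(H>100)&(H<130)&(S>120))
    # wood
    rep("wood",s&(H>4)&(H<18)&(S>90)&(X[...,2]>.03))
    vis=(slice(170,250),slice(200,390)) if n=="top" else (slice(160,300),slice(190,320))
    cv2.imwrite(f"pics/{n}1.png",cv2.resize(p[vis][...,::-1],None,fx=4,fy=4,interpolation=cv2.INTER_CUBIC))
```

```text
top counter z 0.07294938911607018
box 2320 med [0.4806 0.0064 0.0606] rect [0.4801 0.0072] [0.1123 0.2108] 14.2 zmax 0.1112
rails 1018 med [ 0.4918 -0.0343  0.0749] rect [4.832e-01 3.000e-04] [0.1092 0.1961] 14.9 zmax 0.1112
boxblue 915 med [0.4724 0.0473 0.0548] rect [0.4797 0.0084] [0.1078 0.2025] 14.4 zmax 0.0668
handle 41 med [ 0.4918 -0.0405  0.1011] rect [ 0.4931 -0.0393] [0.0423 0.0084] 15.2 zmax 0.1112
stand 603 med [ 0.4663 -0.2961  0.0355] rect [ 0.4685 -0.2967] [0.0539 0.1303] 4.4 zmax 0.0448
red 24 med [ 0.4649 -0.2635  0.0774] rect [ 0.4649 -0.2636] [0.0064 0.0263] 1.9 zmax 0.0836
blue 23 med [ 0.4695 -0.3248  0.0793] rect [ 0.4696 -0.3257] [0.0066 0.0239] 2.3 zmax 0.0847
wood 547 med [ 0.4661 -0.2947  0.0359] rect [ 0.4679 -0.2952] [0.053  0.1271] 5.0 zmax 0.0827
scene counter z 0.07459287713293872
box 1659 med [ 0.4785 -0.0172  0.0651] rect [0.4787 0.0064] [0.1168 0.2167] 14.4 zmax 0.1059
rails 750 med [ 0.487  -0.0419  0.0751] rect [ 0.4814 -0.0033] [0.1153 0.1961] 13.8 zmax 0.1059
boxblue 464 med [0.4697 0.0431 0.0537] rect [0.4774 0.0035] [0.1094 0.2117] 14.8 zmax 0.0695
handle 73 med [ 0.488  -0.0434  0.0908] rect [ 0.492  -0.0433] [0.0435 0.0125] 13.2 zmax 0.1059
stand 472 med [ 0.4602 -0.3042  0.0361] rect [ 0.4674 -0.2962] [0.0571 0.1322] 4.4 zmax 0.0448
red 51 med [ 0.462  -0.2683  0.072 ] rect [ 0.4636 -0.2663] [0.0114 0.0237] 4.4 zmax 0.085
blue 46 med [ 0.4661 -0.3323  0.0722] rect [ 0.4686 -0.3307] [0.0101 0.0276] 3.4 zmax 0.0837
wood 408 med [ 0.4588 -0.3015  0.0361] rect [ 0.4658 -0.2986] [0.0535 0.1277] 4.4 zmax 0.0577
```

View pics/top1.png

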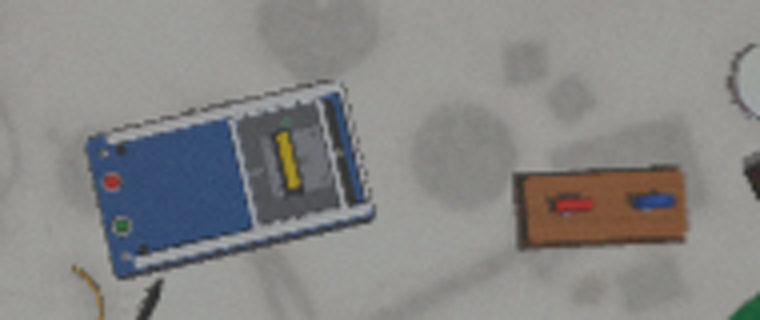

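Request:
{"fn": "play_rows", "kwargs": {
  "rows": [
    [[0,0,5.7],[0,0,0],1],
    [[0,0,5.7],[0,0,0],1],
    [[0,0,5.7],[0,0,0],1],
    [[0,0,5.7],[0,0,0],1],
    [[0,0,5.7],[0,0,0],1],
    [[0,0,5.7],[0,0,0],1],
    [[0,0,5.7],[0,0,0],1],
    [[0,0,5.7],[0,0,0],1],
    [[0,0,5.7],[0,0,0],1]
  ],
  "grip_force": 40
}}

```text
t: 0.85
tcp_pos: [0.2568, 0.5693, 0.2387]
tool_rot: [0.615, 0.789, -0.001, 0.0]
force: [0.2, -0.0, -0.4]
finger_gap: 0.0
gripper_force: 0.0
```

Request:
{"fn": "play_rows", "kwargs": {
  "rows": [
    [[0,0,0],[-29,3.2,0],1],
    [[0,0,0],[-29,3.2,0],1],
    [[0,0,0],[-29,3.2,0],1],
    [[0,0,0],[-29,3.2,0],1],
    [[0,0,0],[-29,3.2,0],1],
    [[0,0,0],[-29,3.2,0],1],
    [[0,0,0],[-29,3.2,0],1],
    [[0,0,0],[-29,3.2,0],1],
    [[0,0,0],[-29,3.2,0],1],
    [[0,0,0],[-29,3.2,0],1],
    [[0,0,0],[-29,3.2,0],1],
    [[0,0,0],[-29,3.2,0],1]
  ]
}}

```text
t: 1.85
tcp_pos: [0.3808, 0.2408, 0.2391]
tool_rot: [0.613, 0.79, -0.0, -0.0]
force: [-0.4, 0.2, 0.2]
finger_gap: -0.0
gripper_force: 0.0
```

Request:
{"fn": "play_rows", "kwargs": {
  "rows": [
    [[0,0,0],[-29,3.2,0],1],
    [[0,0,0],[-29,3.2,0],1],
    [[0,0,0],[-29,3.2,0],1],
    [[0,0,0],[-29,3.2,0],1],
    [[0,0,0],[-29,3.2,0],1],
    [[0,0,0],[-29,3.2,0],1],
    [[0,0,0],[-29,3.2,0],1],
    [[0,0,0],[-29,3.2,0],1],
    [[0,0,0],[-29,3.2,0],1],
    [[0,0,0],[-29,3.2,0],1],
    [[0,0,0],[-29,3.2,0],1],
    [[0,0,0],[-29,3.2,0],1]
  ]
}}

```text
t: 2.85
tcp_pos: [0.5046, -0.0866, 0.239]
tool_rot: [0.613, 0.79, -0.0, -0.0]
force: [0.1, 1.2, -0.6]
finger_gap: 0.003
gripper_force: 0.0
```

Request:
{"fn": "play_rows", "kwargs": {
  "rows": [
    [[0,0,0],[0,0,19],1],
    [[0,0,0],[0,0,19],1],
    [[0,0,0],[0,0,19],1],
    [[0,0,0],[0,0,19],1],
    [[0,0,0],[0,0,19],1],
    [[0,0,0],[0,0,19],1],
    [[0,0,0],[0,0,19],1],
    [[0,0,0],[0,0,14],1],
    [[0,0,0],[0,0,0],1]
  ]
}}

```text
t: 3.6
tcp_pos: [0.5026, -0.0845, 0.0896]
tool_rot: [0.613, 0.79, -0.001, -0.003]
force: [0.1, 0.4, 0.1]
finger_gap: 0.003
gripper_force: 0.0
```

Request:
{"fn": "play_rows", "kwargs": {
  "rows": [
    [[0,0,0],[9,0,0],1],
    [[0,0,0],[9,0,0],1],
    [[0,0,0],[9,0,0],1],
    [[0,0,0],[9,0,0],1],
    [[0,0,0],[9,0,0],1],
    [[0,0,0],[9,0,0],1],
    [[0,0,0],[9,0,0],1],
    [[0,0,0],[9,0,0],1],
    [[0,0,0],[0,0,0],1]
  ]
}}

```text
t: 4.35
tcp_pos: [0.486, -0.0136, 0.0925]
tool_rot: [0.612, 0.791, 0.0, -0.0]
force: [0.9, 0.4, -0.2]
finger_gap: -0.001
gripper_force: 0.0
```

Request:
{"fn": "play_rows", "kwargs": {
  "rows": [
    [[0,0,0],[7,0,0],1],
    [[0,0,0],[7,0,0],1],
    [[0,0,0],[7,0,0],1],
    [[0,0,0],[7,0,0],1],
    [[0,0,0],[0,0,0],1]
  ]
}}

```text
t: 4.77
tcp_pos: [0.4791, 0.013, 0.0922]
tool_rot: [0.613, 0.79, 0.0, -0.001]
force: [-0.3, -0.0, -1.0]
finger_gap: 0.001
gripper_force: 0.0
```

Run:
```python
from h import *
p,d=snapshot("top"); np.savez("t2.npz",p=p,d=d)
p2,d2=snapshot("scene"); np.savez("s2.npz",p=p2,d=d2)
a=cv2.resize(p[185:255,215:305,::-1],(400,311),interpolation=cv2.INTER_CUBIC)
b=cv2.resize(p2[165:235,205:285,::-1],(355,311),interpolation=cv2.INTER_CUBIC)
cv2.imwrite("pics/g2.png",np.hstack([a,b]))
print(sense()["tcp_pos"],sense()["force"])
```

```text
[0.47912512 0.01229435 0.09209606] [ 1.00466534 -0.27967207 -0.39616424]
```

View pics/g2.png

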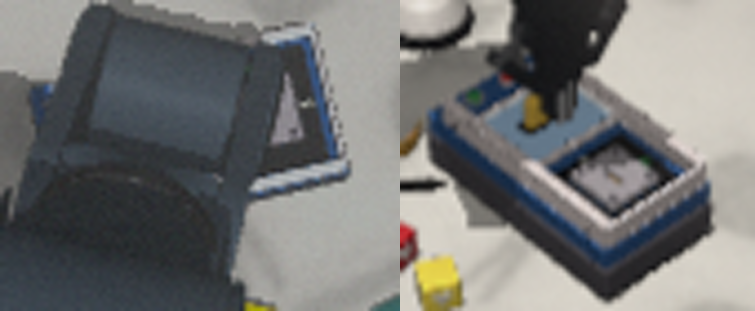

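The scene crop shows the guard slid back and the bezel free at about (610,180), but the guard is not at its stop yet.

Request:
{"fn": "play_rows", "kwargs": {
  "rows": [
    [[0,0,0],[3,0,0],1],
    [[0,0,0],[3,0,0],1],
    [[0,0,0],[3,0,0],1],
    [[0,0,0],[2,0,0],1],
    [[0,0,0],[0,0,0],1]
  ]
}}

```text
t: 5.28
tcp_pos: [0.4775, 0.0204, 0.0922]
tool_rot: [0.612, 0.791, -0.001, 0.001]
force: [0.1, -11.0, -2.0]
finger_gap: 0.005
gripper_force: 5.2
```

Request:
{"fn": "play_rows", "kwargs": {
  "rows": [
    [[0,0,0],[2,0,0],1],
    [[0,0,0],[2,0,0],1],
    [[0,0,0],[0,0,0],1]
  ]
}}

```text
t: 5.53
tcp_pos: [0.4776, 0.0208, 0.0923]
tool_rot: [0.61, 0.792, -0.003, 0.004]
force: [-2.2, -26.5, -3.6]
finger_gap: 0.002
gripper_force: 12.6
```

Request:
{"fn": "play_rows", "kwargs": {
  "rows": [
    [[0,0,0],[-6,0,0],1],
    [[0,0,0],[-6,0,0],1],
    [[0,0,0],[0,0,-20],1],
    [[0,0,0],[0,0,-25],1],
    [[0,0,0],[0,0,-25],0.5],
    [[0,0,0],[0,0,-25],0.5],
    [[0,0,0],[0,0,-25],0.5],
    [[0,0,0],[0,0,0],0.5]
  ]
}}

```text
t: 6.2
tcp_pos: [0.4817, 0.0146, 0.2165]
tool_rot: [0.613, 0.79, 0.002, 0.004]
force: [0.7, 1.0, -0.0]
finger_gap: 0.502
gripper_force: 0.0
```

Request:
{"fn": "play_rows", "kwargs": {
  "rows": [
    [[0,0,0],[-26,-8,0],0.5],
    [[0,0,0],[-26,-8,0],0.5],
    [[0,0,0],[-26,-8,0],0.5],
    [[0,0,0],[-26,-8,0],0.5],
    [[0,0,0],[-26,-8,0],0.5],
    [[0,0,0],[-26,-8,0],0.5],
    [[0,0,0],[-26,-8,0],0.5],
    [[0,0,0],[-26,-8,0],0.5],
    [[0,0,0],[-26,-8,0],0.5],
    [[0,0,0],[-26,-8,0],0.5],
    [[0,0,5],[0,0,0],0.5],
    [[0,0,4.9],[0,0,0],0.5]
  ]
}}

```text
t: 7.2
tcp_pos: [0.466, -0.2585, 0.2114]
tool_rot: [0.681, 0.732, 0.0, -0.001]
force: [-0.9, 1.8, 0.0]
finger_gap: 0.499
gripper_force: 0.0
```

```bash
cat >> h.py <<'E'
def st():
    s=sense(); M=R.from_quat(s["tool_rot"]).as_matrix()
    print("t",round(s["t"],2),"tcp",s["tcp_pos"].round(4),"psi",np.degrees(np.arctan2(M[1,1],M[0,1])).round(2),"tilt z",M[:,2].round(4),"q6",s["q"][5].round(2),"F",s["force"].round(1),"T",s["ft_torque"].round(3)); return s,M
def goal(p):
    s,M=st(); print("tool shift mm",(M.T@(np.array(p)-s["tcp_pos"])*1e3).round(1))
E
python3 - <<'E'
from h import *
goal([.465,-.265,.12])
p,d=snapshot("top"); np.savez("t3.npz",p=p,d=d)
p2,d2=snapshot("scene"); np.savez("s3.npz",p=p2,d=d2)
a=cv2.resize(p[185:250,215:305,::-1],(415,300),interpolation=cv2.INTER_CUBIC)
b=cv2.resize(p2[165:235,205:285,::-1],(343,300),interpolation=cv2.INTER_CUBIC)
a2=cv2.resize(p[195:245,310:390,::-1],(415,260),interpolation=cv2.INTER_CUBIC)
b2=cv2.resize(p2[235:295,250:315,::-1],(343,260),interpolation=cv2.INTER_CUBIC)
cv2.imwrite("pics/g3.png",np.vstack([np.hstack([a,b]),np.hstack([a2,b2])]))
E
```

```text
t 7.2 tcp [ 0.466  -0.2585  0.2114] psi 4.12 tilt z [-4.0e-04  1.3e-03 -1.0e+00] q6 -0.79 F [-0.9  1.8  0. ] T [-0.012  0.022 -0.042]
tool shift mm [-6.6 -1.4 91.4]
```

View pics/g3.png

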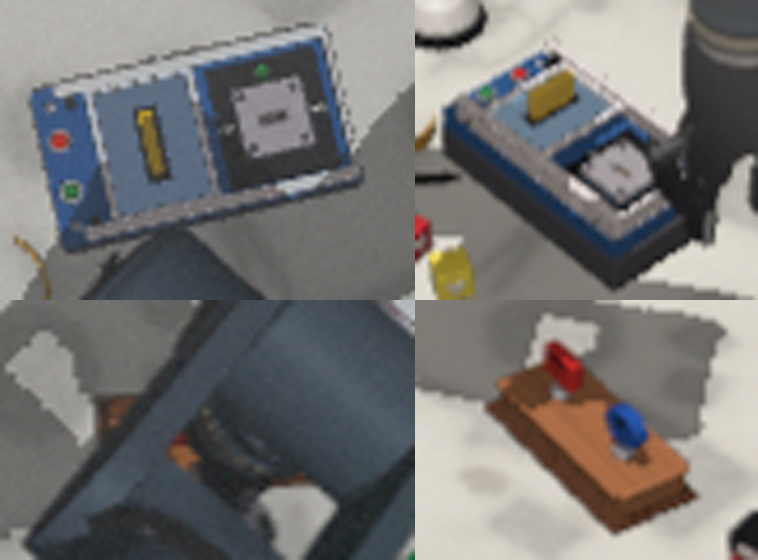

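The top crop shows the bezel clear at (273,118) with the slot in its centre, and the guard fully back. Both keys stand in the stand, the red one at (563,368).

Run:
```python
from h import *
t=np.radians(14.4); bx=np.array([np.cos(t),np.sin(t)]); by=np.array([-np.sin(t),np.cos(t)])
for n,f in(("top","t3"),("scene","s2"),("scene","s3")):
    z=np.load(f+".npz"); p,d=z["p"],z["d"]; c=cam(n); X=cloud(c,d)
    hsv=cv2.cvtColor(p,cv2.COLOR_RGB2HSV).astype(int); H,S,V=hsv[...,0],hsv[...,1],hsv[...,2]
    v,u=np.mgrid[:384,:512]
    W=w_plane(c,np.c_[u.ravel(),v.ravel()],.064).reshape(384,512,3)[...,:2]
    loc=W-np.array([.493,-.0463]); a=loc@bx; b=loc@by
    m=(abs(a)<.031)&(abs(b)<.031)&(V>115)&(S<50)
    k,lab,stt,_=cv2.connectedComponentsWithStats(m.astype(np.uint8))
    i=1+stt[1:,4].argmax(); m=lab==i
    m=cv2.morphologyEx(m.astype(np.uint8),cv2.MORPH_OPEN,np.ones((3,3)))>0
    pts=W[m].astype(np.float32); r=cv2.minAreaRect(pts)
    A,B=a[m],b[m]
    print(f,m.sum(),"rect",np.round(r[0],4),np.round(r[1],4),round(r[2],1),"mean",pts.mean(0).round(4),"z",np.median(X[m][:,2]).round(4),"a",np.percentile(A,[2,98]).round(4),"b",np.percentile(B,[2,98]).round(4))
    h=(H>20)&(H<35)&(S>120)&(X[...,2]>.095)&(np.hypot(X[...,0]-.47,X[...,1]-.04)<.05)
    if h.any(): print(" handle",h.sum(),X[h].mean(0).round(4),cv2.minAreaRect(X[h][:,:2].astype(np.float32)))
    if f=="t3":
        # box outline minus arm: blue+all tall
        for nm,mm in(("slot dark",(abs(a)<.008)&(abs(b)<.014)),):
            w=np.clip(np.median(V[m])-V,0,None)*mm
            print(" slot centroid",(W*w[...,None]).sum((0,1))/w.sum(), V[mm].reshape(-1)[:40])
```

```text
t3 172 rect [ 0.4951 -0.0468] [0.0454 0.0462] 15.2 mean [ 0.4953 -0.0467] z 0.0638 a [-0.0197  0.0234] b [-0.023  0.021]
 handle 34 [0.4731 0.0352 0.102 ] ((0.47306546568870544, 0.03495055437088013), (0.0417158305644989, 0.007535265758633614), 15.47286319732666)
 slot centroid [ 0.49471424 -0.04717789] [143 135 133 137 143 140 133 106 111  91  78 132 152 143 100  83  88  86
  67  75 120 147 100  92  85 103 119 127 143 145 145 133 125 140 143 148
 147 151 148 148]
s2 87 rect [ 0.4934 -0.0501] [0.0343 0.0481] 62.1 mean [ 0.4939 -0.0525] z 0.0634 a [-0.0218  0.0231] b [-0.0244  0.0145]
 handle 9 [0.4601 0.0212 0.099 ] ((0.4598349630832672, 0.02094385214149952), (0.008716833777725697, 0.008763747289776802), 34.06747817993164)
s3 112 rect [ 0.4929 -0.0469] [0.0491 0.0444] 62.1 mean [ 0.4923 -0.0474] z 0.0636 a [-0.0222  0.0201] b [-0.0243  0.0218]
 handle 21 [0.4726 0.0328 0.0993] ((0.47163984179496765, 0.032973743975162506), (0.040679819881916046, 0.0064716641791164875), 13.234904289245605)
```

Request:
{"fn": "play_rows", "kwargs": {
  "rows": [
    [[0,0,0],[-6,-1.2,15],0.5],
    [[0,0,0],[0,0,20],0.5],
    [[0,0,0],[0,0,20],0.5],
    [[0,0,0],[0,0,20],0.5],
    [[0,0,0],[0,0,20],0.5],
    [[0,0,0],[0,0,20],0.5],
    [[0,0,0],[0,0,20],0.5],
    [[0,0,0],[0,0,14],0.5],
    [[0,0,0],[0,0,6],0.5],
    [[0,0,0],[0,0,0],0.5],
    [[0,0,0],[0,0,0],0.5]
  ]
}}

```text
t: 8.22
tcp_pos: [0.4656, -0.2629, 0.0573]
tool_rot: [0.678, 0.735, 0.0, -0.0]
force: [-0.3, -0.5, -0.4]
finger_gap: 0.499
gripper_force: 0.0
```

Run:
```python
from h import *
goal([.465,-.2645,.056])
```

```text
t 8.22 tcp [ 0.4656 -0.2629  0.0573] psi 4.6 tilt z [-3.e-04  4.e-04 -1.e+00] q6 -0.8 F [-0.3 -0.5 -0.4] T [ 0.061 -0.003  0.003]
tool shift mm [-1.5 -0.8  1.3]
```

Request:
{"fn": "play_rows", "kwargs": {
  "rows": [
    [[0,0,0],[-1.5,-0.6,1],0.5],
    [[0,0,0],[0,0,0],0.7],
    [[0,0,0],[0,0,0],0.8],
    [[0,0,0],[0,0,0],0.9],
    [[0,0,0],[0,0,0],1],
    [[0,0,0],[0,0,0],1],
    [[0,0,0],[0,0,0],1],
    [[0,0,0],[0,0,0],1]
  ],
  "grip_force": 60
}}

```text
t: 8.88
tcp_pos: [0.4661, -0.2654, 0.0571]
tool_rot: [0.679, 0.734, 0.0, 0.001]
force: [2.5, 0.8, 6.5]
finger_gap: 0.104
gripper_force: 59.7
```

Request:
{"fn": "play_rows", "kwargs": {
  "rows": [
    [[0,0,0],[0,0,-5],1],
    [[0,0,0],[0,0,-8],1],
    [[0,0,0],[0,0,-8],1],
    [[0,0,0],[0,0,-12],1],
    [[0,0,0],[0,0,-15],1],
    [[0,0,0],[0,0,-15],1],
    [[0,0,0],[0,0,-15],1],
    [[0,0,0],[0,0,-15],1],
    [[0,0,0],[0,0,-5],1],
    [[0,0,0],[0,0,0],1]
  ],
  "grip_force": 80
}}

```text
t: 9.72
tcp_pos: [0.4646, -0.265, 0.1558]
tool_rot: [0.679, 0.735, -0.0, 0.0]
force: [0.1, 0.6, -0.3]
finger_gap: 0.103
gripper_force: 79.0
```

Run:
```python
from h import *
goal([.4937,-.0472,.155])
p2,d2=snapshot("scene"); np.savez("s4.npz",p=p2,d=d2)
cv2.imwrite("pics/s4.png",cv2.resize(p2[195:295,235:335,::-1],(600,600),interpolation=cv2.INTER_CUBIC))
```

```text
t 9.72 tcp [ 0.4646 -0.265   0.1558] psi 4.54 tilt z [ 2.0e-04 -1.2e-03 -1.0e+00] q6 -0.81 F [ 0.1  0.6 -0.3] T [0.042 0.008 0.032]
tool shift mm [214.8  46.2   0.5]
```

View pics/s4.png

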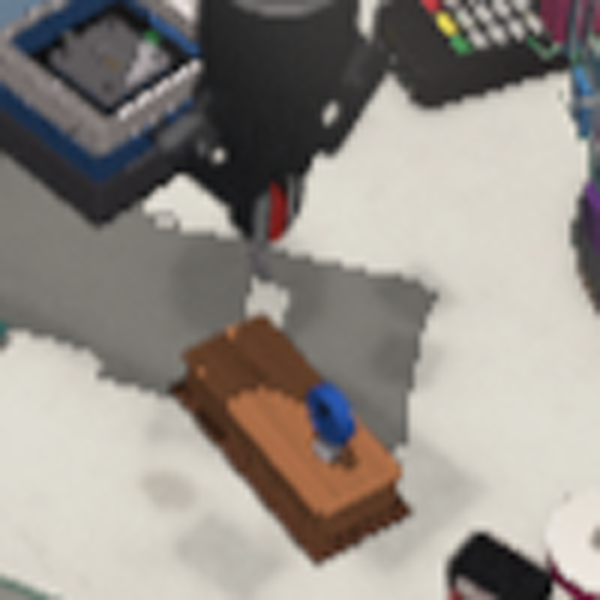

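The red key is in the fingers at (275,210), clear of the stand, and the blue one is still in its hole.

Request:
{"fn": "play_rows", "kwargs": {
  "rows": [
    [[0,0,0],[19.5,4.2,0],1],
    [[0,0,0],[19.5,4.2,0],1],
    [[0,0,0],[19.5,4.2,0],1],
    [[0,0,0],[19.5,4.2,0],1],
    [[0,0,0],[19.5,4.2,0],1],
    [[0,0,0],[19.5,4.2,0],1],
    [[0,0,0],[19.5,4.2,0],1],
    [[0,0,0],[19.5,4.2,0],1],
    [[0,0,0],[19.5,4.2,0],1],
    [[0,0,0],[19.5,4.2,0],1],
    [[0,0,0],[19.5,4.2,0],1],
    [[0,0,0],[0,0,0],1]
  ]
}}

```text
t: 10.77
tcp_pos: [0.4924, -0.0442, 0.1531]
tool_rot: [0.678, 0.736, -0.001, -0.002]
force: [-0.4, 0.4, -0.5]
finger_gap: 0.1
gripper_force: 79.0
```

Request:
{"fn": "play_rows", "kwargs": {
  "rows": [
    [[0,0,-3.5],[0,0,0],1],
    [[0,0,-3.5],[0,0,0],1],
    [[0,0,-3],[0,0,0],1],
    [[0,0,0],[0,0,0],1],
    [[0,0,0],[0,0,0],1]
  ]
}}

```text
t: 11.18
tcp_pos: [0.4935, -0.0478, 0.1536]
tool_rot: [0.613, 0.79, -0.001, -0.001]
force: [-0.3, 0.4, 0.5]
finger_gap: 0.106
gripper_force: 79.0
```

Run:
```python
from h import *
goal([.4937,-.0472,.113])
p2,d2=snapshot("scene"); np.savez("s5.npz",p=p2,d=d2)
cv2.imwrite("pics/s5.png",cv2.resize(p2[130:230,200:300,::-1],(600,600),interpolation=cv2.INTER_CUBIC))
```

```text
t 11.18 tcp [ 0.4935 -0.0478  0.1536] psi 14.43 tilt z [-2.e-03  3.e-04 -1.e+00] q6 -0.57 F [-0.3  0.4  0.5] T [-0.013 -0.056  0.01 ]
tool shift mm [ 0.5  0.4 40.6]
```

View pics/s5.png

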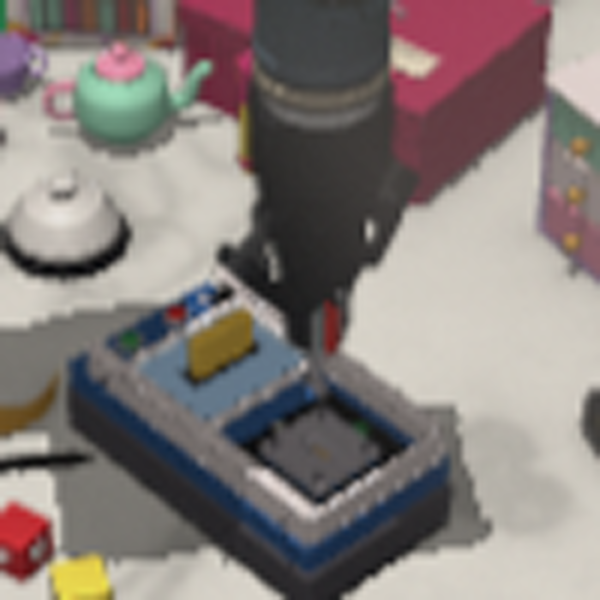

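The key hangs over the bezel and is pointing down, with its stem at (318,385) above the slot at (320,450). I'll descend now.

Request:
{"fn": "play_rows", "kwargs": {
  "rows": [
    [[0,0,0],[0.4,0.2,8],1],
    [[0,0,0],[0,0,8],1],
    [[0,0,0],[0,0,8],1],
    [[0,0,0],[0,0,8],1],
    [[0,0,0],[0,0,6],1],
    [[0,0,0],[0,0,0],1],
    [[0,0,0],[0,0,0],1]
  ]
}}

```text
t: 11.82
tcp_pos: [0.494, -0.0468, 0.1156]
tool_rot: [0.612, 0.791, -0.0, -0.001]
force: [-0.7, 0.2, 0.2]
finger_gap: 0.103
gripper_force: 79.0
```

Run:
```python
from h import *
goal([.4937,-.0472,.109])
```

```text
t 11.82 tcp [ 0.494  -0.0468  0.1156] psi 14.52 tilt z [-1.4e-03  5.0e-04 -1.0e+00] q6 -0.57 F [-0.7  0.2  0.2] T [ 0.008 -0.006  0.02 ]
tool shift mm [-0.3 -0.3  6.6]
```

Request:
{"fn": "play_rows", "kwargs": {
  "rows": [
    [[0,0,0],[0,0,3],1],
    [[0,0,0],[0,0,2],1],
    [[0,0,0],[0,0,1.5],1],
    [[0,0,0],[0,0,1],1],
    [[0,0,0],[0,0,0],1]
  ]
}}

```text
t: 12.23
tcp_pos: [0.4944, -0.047, 0.1088]
tool_rot: [0.612, 0.791, 0.0, 0.0]
force: [-0.3, 0.1, 0.4]
finger_gap: 0.106
gripper_force: 79.0
```

Request:
{"fn": "play_rows", "kwargs": {
  "rows": [
    [[0,0,0],[0,0,1],1],
    [[0,0,0],[0,0,1],1],
    [[0,0,0],[0,0,0],1]
  ]
}}

```text
t: 12.48
tcp_pos: [0.4952, -0.0472, 0.107]
tool_rot: [0.612, 0.791, 0.0, 0.001]
force: [1.1, -0.7, 0.8]
finger_gap: 0.103
gripper_force: 79.1
```

Run:
```python
from h import *
goal([.4937,-.0472,.105])
```

```text
t 12.48 tcp [ 0.4952 -0.0472  0.107 ] psi 14.51 tilt z [ 2.e-03 -7.e-04 -1.e+00] q6 -0.57 F [ 1.1 -0.7  0.8] T [-0.068 -0.283  0.001]
tool shift mm [ 0.4 -1.4  2. ]
```

Request:
{"fn": "play_rows", "kwargs": {
  "rows": [
    [[0,0,0],[0,1,0],1],
    [[0,0,0],[0,0,1],1],
    [[0,0,0],[0,0,1],1],
    [[0,0,0],[0,0,0],1]
  ]
}}

```text
t: 12.82
tcp_pos: [0.4957, -0.0471, 0.1048]
tool_rot: [0.612, 0.791, -0.0, 0.0]
force: [0.6, -2.1, 0.2]
finger_gap: 0.108
gripper_force: 79.2
```

Run:
```python
from h import *
goal([.495,-.0472,.085])
```

```text
t 12.82 tcp [ 0.4957 -0.0471  0.1048] psi 14.53 tilt z [ 8.e-04 -6.e-04 -1.e+00] q6 -0.57 F [ 0.6 -2.1  0.2] T [-0.455 -0.149  0.065]
tool shift mm [ 0.  -0.7 19.8]
```

Request:
{"fn": "play_rows", "kwargs": {
  "rows": [
    [[0,0,0],[-0.8,0.3,0],1],
    [[0,0,0],[0,0,1.5],1],
    [[0,0,0],[0,0,1.5],1],
    [[0,0,0],[0,0,1.5],1],
    [[0,0,0],[0,0,0],1]
  ]
}}

```text
t: 13.23
tcp_pos: [0.4955, -0.0473, 0.0999]
tool_rot: [0.612, 0.791, -0.0, -0.0]
force: [0.5, -0.7, -0.7]
finger_gap: 0.103
gripper_force: 79.0
```

Run:
```python
from h import *
goal([.495,-.0472,.085])
```

```text
t 13.23 tcp [ 0.4955 -0.0473  0.0999] psi 14.52 tilt z [-8.e-04  3.e-04 -1.e+00] q6 -0.57 F [ 0.5 -0.7 -0.7] T [-0.272 -0.048  0.043]
tool shift mm [ 0.2 -0.4 14.9]
```

Request:
{"fn": "play_rows", "kwargs": {
  "rows": [
    [[0,0,0],[-0.4,0,2],1],
    [[0,0,0],[0,0,2],1],
    [[0.8,0,0],[0,0,1.5],1],
    [[-0.8,0,0],[0,0,1.5],1],
    [[-0.8,0,0],[0,0,1.5],1],
    [[0.8,0,0],[0,0,1],1],
    [[0,0,0],[0,0,0],1]
  ]
}}

```text
t: 13.82
tcp_pos: [0.4962, -0.0478, 0.091]
tool_rot: [0.612, 0.791, 0.0, 0.0]
force: [1.0, -0.5, 1.3]
finger_gap: 0.106
gripper_force: 79.3
```

Run:
```python
from h import *
goal([.495,-.0472,.085])
```

```text
t 13.82 tcp [ 0.4962 -0.0478  0.091 ] psi 14.51 tilt z [ 0.0012  0.     -1.    ] q6 -0.57 F [ 1.  -0.5  1.3] T [-0.05  -0.149 -0.028]
tool shift mm [ 0.9 -1.   6. ]
```

Request:
{"fn": "play_rows", "kwargs": {
  "rows": [
    [[0.8,0,0],[0,0.3,1.5],1],
    [[-0.8,0,0],[0,0,1.5],1],
    [[-0.8,0,0],[0,0,1.5],1],
    [[0.8,0,0],[0,0,1.5],1],
    [[0,0,0],[0,0,0.5],1],
    [[0,0,0],[0,0,0],1]
  ]
}}

```text
t: 14.32
tcp_pos: [0.496, -0.0475, 0.085]
tool_rot: [0.612, 0.791, 0.0, -0.0]
force: [-1.5, 0.9, 11.8]
finger_gap: 0.107
gripper_force: 80.9
```

Run:
```python
from h import *
goal([.495,-.0472,.085])
```

```text
t 14.32 tcp [ 0.496  -0.0475  0.085 ] psi 14.5 tilt z [ 0.e+00  2.e-04 -1.e+00] q6 -0.57 F [-1.5  0.9 11.8] T [0.17  0.17  0.015]
tool shift mm [ 0.6 -0.9  0. ]
```

Request:
{"fn": "play_rows", "kwargs": {
  "rows": [
    [[0.8,0,0],[0,0,0.7],1],
    [[-0.8,0,0],[0,0,0.5],1],
    [[-0.8,0,0],[0,0,0.3],1],
    [[0.8,0,0],[0,0,0],1],
    [[0,0,0],[0,0,0],1],
    [[0,0,0],[0,0,0],1]
  ]
}}

```text
t: 14.82
tcp_pos: [0.4962, -0.0475, 0.0849]
tool_rot: [0.612, 0.791, 0.0, 0.0]
force: [-3.9, 1.7, 22.7]
finger_gap: 0.101
gripper_force: 82.4
```

Run:
```python
from h import *
goal([.495,-.0472,.085])
```

```text
t 14.82 tcp [ 0.4962 -0.0475  0.0849] psi 14.52 tilt z [ 1.1e-03 -2.0e-04 -1.0e+00] q6 -0.57 F [-3.9  1.7 22.7] T [0.329 0.58  0.016]
tool shift mm [ 0.6 -1.1 -0.1]
```

Request:
{"fn": "play_rows", "kwargs": {
  "rows": [
    [[0,0,0],[0,-0.4,-1.2],1],
    [[0,0,5],[0,0,0],1],
    [[0,0,5],[0,0,0],1],
    [[0,0,5],[0,0,0],1],
    [[0,0,5],[0,0,0],1],
    [[0,0,5],[0,0,0],1],
    [[0,0,5],[0,0,0],1],
    [[0,0,5],[0,0,0],1],
    [[0,0,5],[0,0,0],1],
    [[0,0,0],[0,0,0],1]
  ],
  "grip_force": 100
}}

```text
t: 15.65
tcp_pos: [0.4954, -0.0474, 0.085]
tool_rot: [0.846, 0.532, 0.0, -0.0]
force: [-1.9, 2.2, 14.1]
finger_gap: 0.095
gripper_force: 99.6
```

Run:
```python
from h import *
goal([.496,-.0475,.085])
```

```text
t 15.65 tcp [ 0.4954 -0.0474  0.085 ] psi -25.65 tilt z [-2.e-04  4.e-04 -1.e+00] q6 0.13 F [-1.9  2.2 14.1] T [0.394 0.314 0.086]
tool shift mm [0.2 0.6 0. ]
```

Request:
{"fn": "play_rows", "kwargs": {
  "rows": [
    [[0,0,5],[0,0,0],1],
    [[0,0,5],[0,0,0],1],
    [[0,0,5],[0,0,0],1],
    [[0,0,5],[0,0,0],1],
    [[0,0,5],[0,0,0],1],
    [[0,0,5],[0,0,0],1],
    [[0,0,5],[0,0,0],1],
    [[0,0,5],[0,0,0],1],
    [[0,0,5],[0,0,0],1],
    [[0,0,5],[0,0,0],1],
    [[0,0,4.5],[0,0,0],1],
    [[0,0,0],[0,0,0],1]
  ]
}}

```text
t: 16.65
tcp_pos: [0.495, -0.0463, 0.085]
tool_rot: [0.996, 0.086, -0.0, -0.001]
force: [-1.2, 5.4, 15.6]
finger_gap: 0.101
gripper_force: 99.7
```

Run:
```python
from h import *
goal([.496,-.0475,.085])
p,d=snapshot("scene"); p2,_=snapshot("top"); st()
a=cv2.resize(p[150:220,215:295,::-1],(450,394),interpolation=cv2.INTER_CUBIC)
b=cv2.resize(p[225:295,250:315,::-1],(340,394),interpolation=cv2.INTER_CUBIC)
cv2.imwrite("pics/e6.png",np.hstack([a,b]))
```

```text
t 16.65 tcp [ 0.495  -0.0463  0.085 ] psi -80.18 tilt z [-9.0e-04  2.2e-03 -1.0e+00] q6 1.08 F [-1.2  5.4 15.6] T [1.081 0.186 0.08 ]
tool shift mm [0.8 1.4 0. ]
t 16.75 tcp [ 0.495  -0.0463  0.085 ] psi -80.03 tilt z [-9.0e-04  2.2e-03 -1.0e+00] q6 1.07 F [-1.1  5.5 14.7] T [1.132 0.18  0.112]
```

View pics/e6.png

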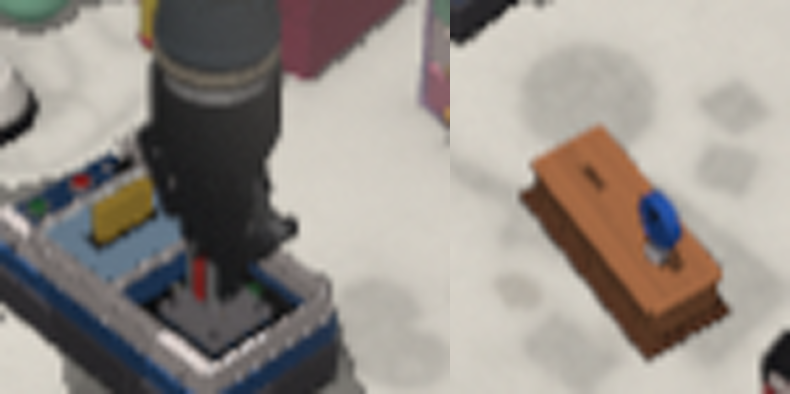

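The key is seated and turned in the box at (205,280). The guard is open, and the blue key is in its hole at (660,225). I'll ease the side load, add a few degrees of margin and hold.

Request:
{"fn": "play_rows", "kwargs": {
  "rows": [
    [[0,0,1.5],[0,-0.5,0],1],
    [[0,0,1.5],[0,0,0],1],
    [[0,0,0],[0,0,0],1],
    [[0,0,0],[0,0,0],1],
    [[0,0,0],[0,0,0],1],
    [[0,0,0],[0,0,0],1],
    [[0,0,0],[0,0,0],1],
    [[0,0,0],[0,0,0],1],
    [[0,0,0],[0,0,0],1],
    [[0,0,0],[0,0,0],1],
    [[0,0,0],[0,0,0],1],
    [[0,0,0],[0,0,0],1]
  ]
}}

```text
t: 17.75
tcp_pos: [0.4951, -0.0461, 0.085]
tool_rot: [0.998, 0.061, -0.0, -0.001]
force: [-2.5, 5.2, 14.2]
finger_gap: 0.098
gripper_force: 99.8
```

Run:
```python
from h import *
st(); snapshot("top"); st()
```

```text
t 17.75 tcp [ 0.4951 -0.0461  0.085 ] psi -82.95 tilt z [-7.0e-04  1.5e-03 -1.0e+00] q6 1.13 F [-2.5  5.2 14.2] T [0.885 0.207 0.272]
t 17.8 tcp [ 0.4951 -0.0461  0.085 ] psi -82.95 tilt z [-7.0e-04  1.5e-03 -1.0e+00] q6 1.13 F [-1.3  5.3 14.6] T [0.902 0.202 0.246]
```

The turning torque jumped from about 0.1 to 0.25 N m, so the switch is at its stop. The 14 N downward push is on the shoulder. I'm handing in.

```bash
python3 -c "
from station import *
print(sign_off())"
```

```text
the job is handed in; nothing more can be done
None
```

The job is handed in at 17.8 s with the guard open, the red key fully in, turned to the stop and still gripped, and the blue key in its stand; no verdict came back, so this rests on force readings and pictures.

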